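Count coin cells through the gate of a counting tray

TASK

With the fingertips, slide the three flat coin cells that lie on the counting tray through its gate, one at a time and never two in the gate together, so that each drops through the slot behind the gate into the catch pan. Only push them along the deck: do not pick them up. Leave the two standing cylindrical cells standing where they are.

Things in the scene. Friction and masses are not known exactly. Their poses are not given: they have to be found in the camera images.
- tray: counting tray, fixed: dark flat deck 310 x 270 mm on feet, its top 50 mm above the bench, edged with aluminium rails 14 mm high, 5 mm thick. Origin at bench height on the centre line, 135 mm ahead of the rear edge; x runs level from the rear through gate to slot, y left, z up. Tray coordinates, mm: inner rail faces at rear x = -130, sides y = +-130; a 30 mm high counter box outside the rails at (130, 95)
- gate (a point): centre of the gate's entrance on the deck: tray (90, 0, 50) mm. Two straight rails converge to it, inner faces from (-12, +-130) to (90, +-18). The gate is a straight channel 36 mm wide (y = +-18), 30 mm long (x = 90 to 120), open on top, cheeks 14 mm high, a light-barrier head 24 mm high outside each cheek. A cell driven along a rail may stick; pushed straight at the gate it runs freely
- slot (a point): centre of the slot's open top at deck height: tray (142.5, 0, 50) mm. The deck ends at tray x = 120; the slot runs from there to a stop plate at x = 165, between the same cheeks. A cell pushed until its centre is past x = 120 tips and drops
- pan (a point): centre of the inner floor of the steel catch pan under the slot: tray (146, 0, 4) mm; the pan spans tray x = 102 to 190 and y = +-49, walls 24 mm high
- coin_a: loose thick coin cell, a flat bare-steel disc 24.5 mm in diameter and 7.7 mm thick, 10 to 15 g, lying flat on the deck of the tray; origin: centre of its underside, z up along its axis. It slides easily (friction about 0.25). The three are alike; a straight push from where it starts to the gate is clear of the standing cells.
- coin_b: loose thick coin cell, a flat bare-steel disc 24.5 mm in diameter and 7.7 mm thick, 10 to 15 g, lying flat on the deck of the tray; origin: centre of its underside, z up along its axis. It slides easily (friction about 0.25). The three are alike; a straight push from where it starts to the gate is clear of the standing cells.
- coin_c: loose thick coin cell, a flat bare-steel disc 24.5 mm in diameter and 7.7 mm thick, 10 to 15 g, lying flat on the deck of the tray; origin: centre of its underside, z up along its axis. It slides easily (friction about 0.25). The three are alike; a straight push from where it starts to the gate is clear of the standing cells.
- cyl_a: loose short cylindrical cell standing upright on the deck of the tray, 17 mm in diameter and 34.5 mm tall, about 17 g, grey sleeve with a steel top; origin: centre of its underside. It stays where it is; it is easily tipped.
- cyl_b: loose short cylindrical cell standing upright on the deck of the tray, 17 mm in diameter and 34.5 mm tall, about 17 g, grey sleeve with a steel top; origin: centre of its underside. It stays where it is; it is easily tipped.
Not all that is in view belongs to the job. Leave any blue or yellow look-alike of the coin_a alone. What is shaped like the coin_c but purple is not meant.

How it is judged:
By the outcome, as a careful person would: the job done as asked, in the order asked, and still so for the second after the job is handed in, with the robot touching nothing.
It also fails if it takes over 72 s, if anything falls off the work surface, if the arm or the gripper's body presses on something with over 40 N, if the wrist force passes 120 N, or if a joint passes its speed limit or range.

ROBOT

A 7-joint arm with a two-finger parallel gripper is mounted at the origin on the work surface. World frame = base frame: x ahead of the robot, y to its left, z up, the work surface at z = 0. Lengths are in m, angles in rad, forces in N, time in s.
With the tool pointing down it reaches from about 0.425 to 0.875 m from the base axis. Payload 9.9 kg.
Tool frame: the origin (TCP) lies midway between the tips of the shut fingers; the grasp point (between the pads) lies 19 mm behind it; z points along the fingers, y is the line along which they close (so a half turn about z gives the same grasp; the last joint's range is limited). The gripper opens to 85 mm and grips with 20 to 120 N. Pads are 22 mm wide; open, the fingers measure 114 mm over their backs; the gripper's body (76 mm by 85 mm) begins 54 mm behind the grasp point. The pads swing forward as they close: fully open they stand 13 mm farther back than shut.
Start: joints at [-1.429, 0.576, 0.025, 1.437, -0.015, 1.129, -0.057], TCP at [0.151, 0.658, 0.231] pointing down, gripper open.
Joint ranges: [-2.76, 2.76], [-0.34, 2.15], [-1.52, 1.57], [0.19, 2.46], [-1.09, 4.23], [0.17, 1.99], [-2.82, 2.82]. Speed limits (rad/s): [2.22, 2.22, 3.01, 3.01, 3.14, 3.14, 3.14].

INTERFACE

Orientations are given as a unit quaternion [w, x, y, z].
In Python, from plant import manip gives the robot as it stands. Calls block until the motion is done:
- manip.move_ptp(position, orientation): joint-space move of the TCP to a pose.
- manip.line_to(position, rot=None, max_speed=0.15): straight line of the TCP; rot=None keeps the orientation; max_speed is the mean speed in m/s.
- manip.move_j(angles): joint-space move.
- manip.grip(opening, grip_force=None): opening from 0.0 (shut) to 1.0 (fully open); grip_force is the grip in N (None keeps the last); returns when the fingers have stopped.
- manip.dwell(seconds).
- manip.ik(position, orientation): joint angles nearest the present ones, or None.
- manip.state(): the state.
- manip.read_camera(name): name is "scene" or "side" or "wrist"; returns the picture (384x512x3 uint8, red, green, blue); there is no depth.
- manip.camera_model(name): a dict with "intrinsics" (3x3 intrinsics, pixels), "R" (3x3) and "t" (3): a world point X has camera coordinates R X + t; the wrist camera has in their place "tool_from_camera" (4x4, takes a point from camera to tool coordinates, whose origin is the TCP and whose axes are the flange's). Camera axes: x right, y down, z forward; pixel columns grow to the right and rows downward; lengths in m; the calibration is good to about 2 mm. The wrist camera is an equidistant fisheye: a pixel r from the principal point sees the ray r / f radians off the axis. A picture is of the moment at which its call begins: read the wrist's pose just before it. camera_model takes no time and is no camera call.
A pose or a line that the arm cannot do raises manip.PlanningError and nothing moves.
- manip.sign_off(): hands the job in; it is judged then, once.
The state is a dict: "time_s": time; "joint_positions": joint angles; "joint_velocities": joint speeds; "joint_torque": joint torques, N m; "eef_pos": TCP position; "orientation": TCP orientation; "ft_force": force on the tool from outside, world axes, zero at the start; "moment": the same for the moment, N m; "width": opening from 0.0 (shut) to 1.0 (fully open); "finger_force": force on a finger pad.
Only numpy, scipy, OpenCV 4.12 (cv2) and the standard library are available. Lean on these libraries where they do the work, as an engineer would, in place of code of your own. Each camera call takes 0.05 s, during which the arm holds its last target. There are 200 camera calls.

## Working session

There is one attempt and no reset: what is moved stays moved. The work goes in short steps, each a Python script; the robot and the scene stay as the last script left them, time stands still between calls to the robot, and variables do not carry over. Pictures are saved under pics/ and viewed, at most 10 in all, crops included, and the job is handed in when it is done.

```bash
mkdir -p pics
python3 - <<'E'
from plant import manip
import cv2
for n in ["scene","side"]:
    im=manip.read_camera(n); cv2.imwrite(f"pics/{n}0.png",cv2.resize(im[:,:,::-1],None,fx=1.5,fy=1.5,interpolation=cv2.INTER_CUBIC))
    m=manip.camera_model(n); print(n,m)
print(manip.camera_model("wrist"),manip.state())
E
```

```text
scene {'intrinsics': array([[442.78164433,   0.        , 259.08186806],
       [  0.        , 442.78164433, 191.22658583],
       [  0.        ,   0.        ,   1.        ]]), 'R': array([[-0.87017988,  0.49236036, -0.01919   ],
       [ 0.25699895,  0.42029286, -0.87023299],
       [-0.42040281, -0.76219105, -0.49226648]]), 't': array([ 0.42713899, -0.07822131,  1.00762571])}
side {'intrinsics': array([[442.38032015,   0.        , 264.34592618],
       [  0.        , 442.38032015, 189.40886892],
       [  0.        ,   0.        ,   1.        ]]), 'R': array([[ 0.73066774, -0.68266294, -0.00979578],
       [-0.35521767, -0.36786531, -0.85935762],
       [ 0.58304808,  0.63138453, -0.51128125]]), 't': array([-0.37793354,  0.23510407,  0.40908008])}
{'intrinsics': array([[297.31863964,   0.        , 254.47921044],
       [  0.        , 297.31863964, 190.19744068],
       [  0.        ,   0.        ,   1.        ]]), 'tool_from_camera': array([[ 8.11140399e-04, -9.57275001e-01, -2.89177998e-01,
         7.45253478e-02],
       [ 9.99999670e-01,  7.62104844e-04,  2.82166058e-04,
       
[... 226 characters left out ...]
array([-1.42878217,  0.57642557,  0.02483083,  1.43785305, -0.01497507,
        1.12900231, -0.05650847]), 'joint_velocities': array([-0.00139998, -0.00325309,  0.00094807, -0.00297123, -0.00184757,
       -0.00096401,  0.00151547]), 'joint_torque': array([ 6.93134978e-03, -7.67310190e+01,  2.25831404e+00, -2.86604744e+01,
        1.59845705e-02,  8.66647140e-03, -3.42637748e-05]), 'eef_pos': array([0.15103068, 0.65745419, 0.23053337]), 'orientation': array([-3.98404196e-05,  1.12643380e-01,  9.93635196e-01, -7.50906402e-04]), 'ft_force': array([-0.65488591,  0.70913174, -0.21363048]), 'moment': array([-0.02737382,  0.01794611, -0.01161397]), 'finger_force': 0.0, 'width': 0.9974486467593658}
```

View pics/scene0.png

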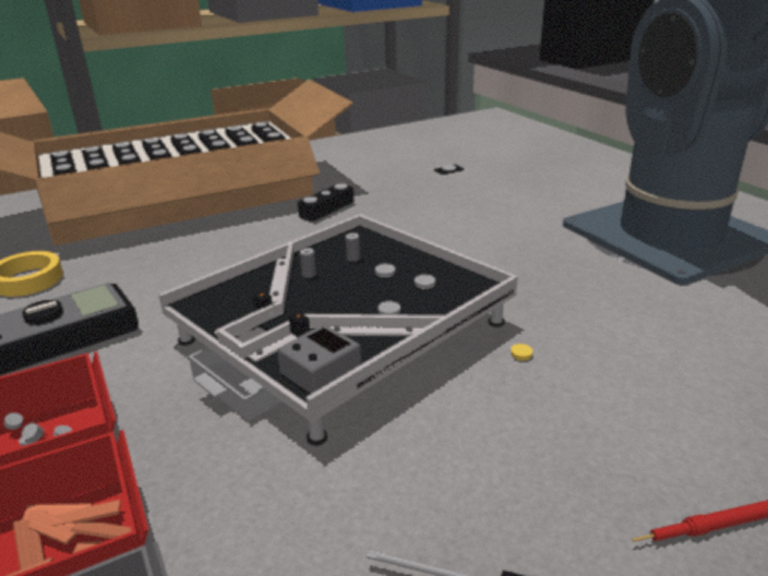

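View pics/side0.png

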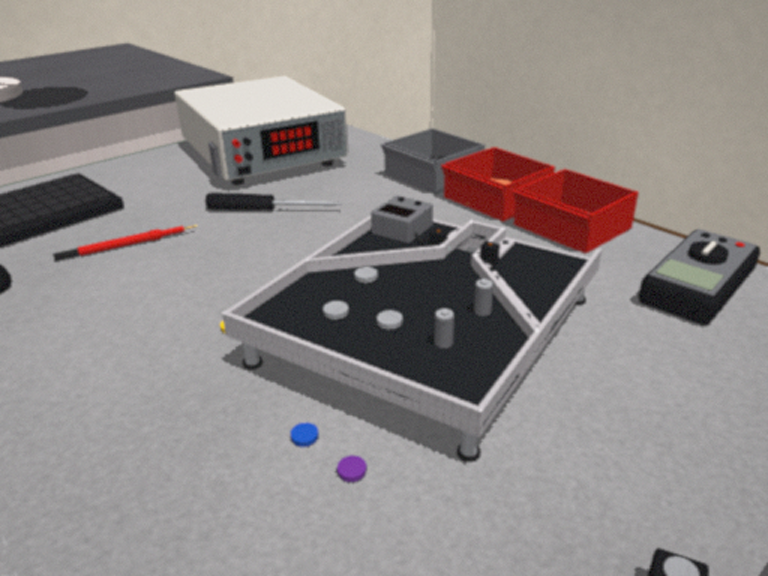

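Scene view (×1.5): tray corners at (516,277), (360,217), (162,298) and (315,400). Flat steel coins on the deck at (385,270), (425,281), (389,308); standing cells at (308,262), (352,246). The side view shows the coins at (366,274), (336,310), (390,319).

Possible confusions: yellow disc at scene (522,352), blue at side (304,434), purple at side (352,468), steel cells in the red bin at scene (13,421). All are off the tray, so I choose the three steel discs on the deck.

```bash
cat > h.py <<'E'
from plant import manip
import numpy as np, cv2
from scipy.optimize import least_squares
M={n:manip.camera_model(n) for n in ("scene","side","wrist")}
def proj(n,X):
    m=M[n]; p=np.atleast_2d(X)@m["R"].T+m["t"]; q=p@m["intrinsics"].T; return q[:,:2]/q[:,2:]
def ray2z(n,px,z):
    m=M[n]; d=m["R"].T@np.linalg.solve(m["intrinsics"],[*px,1]); c=-m["R"].T@m["t"]; return c+d*(z-c[2])/d[2]
def T(p,P):
    P=np.atleast_2d(np.array(P,float)); c,s=np.cos(p[2]),np.sin(p[2])
    return np.c_[p[0]+c*P[:,0]-s*P[:,1],p[1]+s*P[:,0]+c*P[:,1],P[:,2]]
def Tinv(p,X):
    X=np.atleast_2d(X); c,s=np.cos(p[2]),np.sin(p[2]); dx,dy=X[:,0]-p[0],X[:,1]-p[1]
    return np.c_[c*dx+s*dy,-s*dx+c*dy]
def toolR(q):
    from scipy.spatial.transform import Rotation as R
    return R.from_quat([*q[1:],q[0]]).as_matrix()
def wproj(pos,q,X):
    m=M["wrist"]; A=m["tool_from_camera"]; K=m["intrinsics"]
    p=((np.atleast_2d(X)-pos)@toolR(q)-A[:3,3])@A[:3,:3]
    r=np.linalg.norm(p[:,:2],axis=1); th=np.arctan2(r,p[:,2])
    return K[:2,2]+K[0,0]*p[:,:2]*(th/r)[:,None]
def wray(pos,q,px,z):
    m=M["wrist"]; A=m["tool_from_camera"]; K=m["intrinsics"]
    u=(np.array(px)-K[:2,2])/K[0,0]; th=np.linalg.norm(u)
    d=toolR(q)@A[:3,:3]@np.r_[u/th*np.sin(th),np.cos(th)]; c=toolR(q)@A[:3,3]+pos
    return c+d*(z-c[2])/d[2]
E
python3 - <<'E'
from h import *
a,b=.135,.175
rl,rr,fr,fl=(-a,a,.064),(-a,-a,.064),(b,-a,.064),(b,a,.064)
ob=[("scene",(516,277),rl),("scene",(360,217),rr),("scene",(162,298),fr),("scene",(315,400),fl),("side",(222,318),rl),("side",(480,408),rr),("side",(598,253),fr)]
f=lambda p:np.concatenate([(proj(n,T(p,P))[0]-np.array(u)/1.5) for n,u,P in ob])
x0=ray2z("side",(410/1.5,310/1.5),.05)
r=min((least_squares(f,[x0[0],x0[1],y],loss="soft_l1") for y in np.arange(0,6.3,.8)),key=lambda r:r.cost)
print(r.x,f(r.x).round(1))
p=r.x
for n,L in (("side",[(366,272),(336,308),(390,318)]),("scene",[(389,306),(425,280),(385,269)])):
    for u in L:
        X=ray2z(n,np.array(u)/1.5,.0577); print(n,X.round(4),(Tinv(p,X)*1e3).round(1))
for n,L in (("side",[(444,314),(484,283)]),("scene",[(352,236),(308,252)])):
    for u in L: X=ray2z(n,np.array(u)/1.5,.0845); print(n,X.round(4),(Tinv(p,X)*1e3).round(1))
np.save("tray0.npy",p); print("gate",T(p,[.09,0,.05]),T(p,[.142,0,.05]))
E
```

```text
[ 0.52231354 -0.02130678  0.2816022 ] [ 2.  -0.8 -0.3 -1.8 -1.6 -1.4 -0.3  0.5 -1.6 -2.9  0.4  1.6 -0.2 -3.8]
side [0.5139 0.0432 0.0577] [[ 9.8 64.3]]
side [0.4466 0.0099 0.0577] [[-64.1  51. ]]
side [ 0.4726 -0.0395  0.0577] [[-52.8  -3.7]]
scene [0.513  0.0421 0.0577] [[ 8.6 63.5]]
scene [0.4476 0.0127 0.0577] [[-62.3  53.5]]
scene [ 0.4743 -0.036   0.0577] [[-50.2  -0.8]]
side [ 0.4844 -0.0978  0.0845] [[-57.7 -63. ]]
side [ 0.5508 -0.0873  0.0845] [[  9.1 -71.3]]
scene [ 0.4907 -0.0898  0.0845] [[-49.4 -57. ]]
scene [ 0.5556 -0.0774  0.0845] [[ 16.4 -63.2]]
gate [[0.60876857 0.00370378 0.05      ]] [[0.65872036 0.01815432 0.05      ]]
```

```bash
cat >> h.py <<'E'
def quat(yaw):  # tool down, tool x along -(cos yaw, sin yaw)
    return np.array([0,-np.sin(yaw/2),np.cos(yaw/2),0]) if False else _q(yaw)
def _q(yaw):
    from scipy.spatial.transform import Rotation as R
    x=-np.array([np.cos(yaw),np.sin(yaw),0]); z=np.array([0,0,-1.]); y=np.cross(z,x)
    q=R.from_matrix(np.c_[x,y,z]).as_quat(); return np.r_[q[3],q[:3]]
E
python3 - <<'E'
from h import *
p=np.load("tray0.npy")
for d in range(16,36,4):
    for nm,C in (("A",(9,64)),("B",(-63,52)),("C",(-51.5,-2))):
        C=np.array(C)/1e3; u=np.array([.06,0])-C; u/=np.linalg.norm(u); yaw=p[2]+np.arctan2(u[1],u[0])
        X=T(p,[*(C-u*d/1e3),.053])[0]
        print(d,nm,np.hypot(*X[:2]).round(3),[manip.ik(X,quat(yaw+k*np.pi/2)) is not None for k in range(-1,3)])
manip.grip(0.0)
c=T(p,[.03,0,.30])[0]; manip.move_ptp(c,quat(p[2]))
s=manip.state(); im=manip.read_camera("wrist"); np.savez("w1.npz",pos=s["eef_pos"],q=s["orientation"],im=im)
cv2.imwrite("pics/w1.png",cv2.resize(im[:,:,::-1],None,fx=1.5,fy=1.5,interpolation=cv2.INTER_CUBIC)); print(s["eef_pos"],c,s["time_s"])
P=[(-.13,.13,.064),(-.13,-.13,.064),(-.012,.13,.064),(-.012,-.13,.064),(.09,.018,.064),(.09,-.018,.064),(.12,.018,.064),(.12,-.018,.064)]
print((wproj(s["eef_pos"],s["orientation"],T(p,P))*1.5).round())
E
```

```text
16 A 0.503 [True, True, True, True]
16 B 0.432 [True, True, True, True]
16 C 0.46 [True, True, True, True]
20 A 0.5 [True, True, True, True]
20 B 0.428 [True, True, True, True]
20 C 0.456 [True, True, True, True]
24 A 0.497 [True, True, True, True]
24 B 0.424 [True, True, True, True]
24 C 0.453 [True, True, True, True]
28 A 0.494 [True, True, True, True]
28 B 0.42 [True, True, True, True]
28 C 0.449 [True, True, True, True]
32 A 0.491 [True, True, True, True]
32 B 0.416 [True, True, True, True]
32 C 0.445 [True, True, True, True]
[ 0.55125866 -0.01208754  0.29986875] [ 0.55113188 -0.01296993  0.3       ] 3.6333
[[532.  64.]
 [231.  63.]
 [529. 196.]
 [233. 195.]
 [401. 307.]
 [361. 306.]
 [400. 337.]
 [361. 337.]]
```

View pics/w1.png

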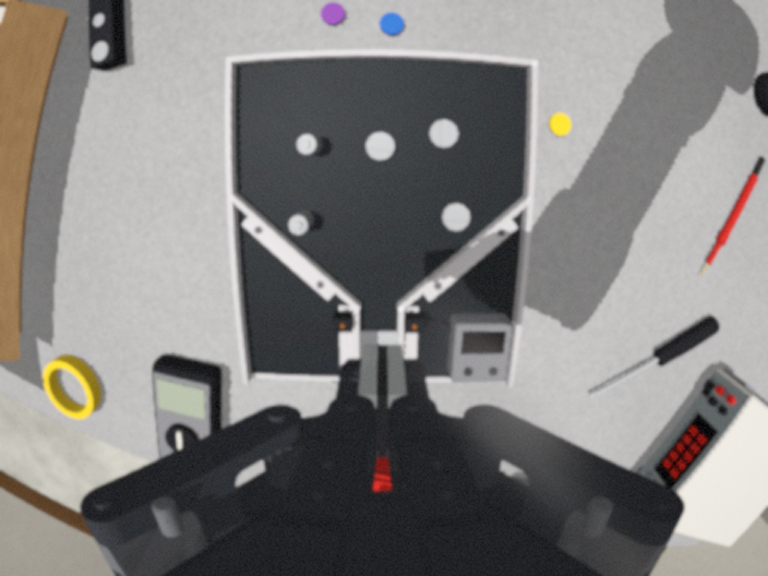

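Wrist view: steel coins at (444,133), (380,146), (456,216), standing cells at (307,144), (298,224). The purple, blue and yellow discs are outside the tray. Next is a close crop to refine.

Run:
```python
from h import *
im=np.load("w1.npz")["im"][35:245,145:365]
cv2.imwrite("pics/w1c.png",cv2.resize(im[:,:,::-1],(616,588),interpolation=cv2.INTER_CUBIC))
```

```text
(no output)
```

View pics/w1c.png

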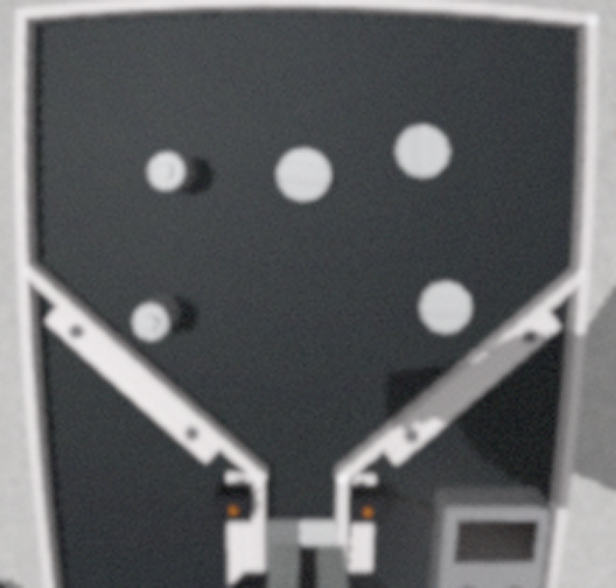

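Crop (2.8×): rear inner corners (33,24) and (583,22), gate entrance corners (267,474) and (337,476). The three coins are bare steel, at (304,174), (422,151), (446,307); the standing-cell tops are at (166,172), (150,321).

Run:
```python
from h import *
d=np.load("w1.npz"); pos,q,im=d["pos"],d["q"],d["im"]; p0=np.load("tray0.npy")
N=lambda u:np.array(u)/2.8+[145,35]-[.3,.3]
ob=[((583,22),(-.13,.13,.064)),((33,24),(-.13,-.13,.064)),((267,474),(.09,-.018,.064)),((337,476),(.09,.018,.064)),((600,16),(-.135,.135,.064)),((17,14),(-.135,-.135,.064)),((32,266),(-.012,-.13,.064)),((580,270),(-.012,.13,.064))]
f=lambda p:np.concatenate([wproj(pos,q,T(p,P))[0]-N(u) for u,P in ob])
r=least_squares(f,p0,loss="soft_l1"); p=r.x; print(p0,p,f(p).reshape(-1,2).round(1).tolist())
np.save("tray.npy",p)
g=cv2.cvtColor(im,cv2.COLOR_RGB2GRAY); b=(g>120).astype(np.uint8)
n,l,st,ce=cv2.connectedComponentsWithStats(b)
for u,nm in (((304,174),"C"),((422,151),"B"),((446,307),"A")):
    c=N(u).round().astype(int); k=l[c[1],c[0]]; X=wray(pos,q,ce[k],.0577); print(nm,st[k],ce[k],X.round(4),(Tinv(p,X)*1e3).round(1))
for u in ((166,172),(150,321)): print("cyl",(Tinv(p,wray(pos,q,N(u),.0845))*1e3).round(1))
```

```text
[ 0.52231354 -0.02130678  0.2816022 ] [ 0.52271983 -0.02111702  0.27730137] [[1.9, 0.6], [-2.6, -1.3], [-0.0, 0.6], [1.6, 0.1], [-0.6, -0.4], [-0.4, -1.0], [-1.1, 0.6], [0.8, 0.3]]
C [243  87  21  20 325] [252.98153846  96.88307692] [ 0.4725 -0.0367  0.0577] [[-52.5  -1.3]]
B [286  79  20  20 310] [295.45483871  88.45483871] [0.4461 0.012  0.0577] [[-64.6  52.9]]
A [294 135  20  20 298] [303.70134228 144.31543624] [0.5126 0.0442 0.0577] [[ 8.2 65.6]]
cyl [[-53.6 -59.7]]
cyl [[ 11.4 -68. ]]
```

```bash
cat >> h.py <<'E'
import os
p=np.load("tray.npy") if os.path.exists("tray.npy") else None
H=.0245/2+.011; Z=.0535
def w(xy,z): return T(p,[*xy,z])[0]
def push(C,G,end=0.,v=.08):
    """push coin centre from C to G (tray m), then lift"""
    C,G=np.array(C),np.array(G); u=(G-C)/np.linalg.norm(G-C); Q=quat(p[2]+np.arctan2(u[1],u[0]))
    S=C-u*(H+.009)
    manip.move_ptp(w(S,.09),Q); manip.line_to(w(S,Z),max_speed=.1)
    manip.line_to(w(G-u*H,Z),max_speed=v)
    s=manip.state(); print("t",s["time_s"],"F",s["ft_force"].round(1),"tip",(Tinv(p,s["eef_pos"])*1e3).round(1),s["eef_pos"][2])
    manip.line_to(w(G-u*(H+.004),Z+.0),max_speed=.1); manip.line_to(w(G-u*(H+.004),.09),max_speed=.15)
def look(name):
    manip.move_ptp(w((.03,0),.30),quat(p[2])); manip.dwell(.1)
    s=manip.state(); im=manip.read_camera("wrist"); pos,q=s["eef_pos"],s["orientation"]
    crop=im[35:245,145:365]; cv2.imwrite(f"pics/{name}.png",cv2.resize(crop[:,:,::-1],(616,588),interpolation=cv2.INTER_CUBIC))
    g=cv2.cvtColor(im,cv2.COLOR_RGB2GRAY); n,l,st,ce=cv2.connectedComponentsWithStats((g>120).astype(np.uint8))
    for k in range(1,n):
        if 80<st[k,4]<500 and max(st[k,2:4])<30:
            t=(Tinv(p,wray(pos,q,ce[k],.0577))*1e3)[0]
            if abs(t[1])<130 and -130<t[0]<120: print("blob",st[k,2:5],t.round(1))
    print("t",s["time_s"])
E
python3 - <<'E'
from h import *
push((.0082,.0656),(.06,0)); look("a1")
E
```

```text
t 6.4333 F [-0.7 -0.   0.1] tip [[45.3 18.8]] 0.053461835096832167
blob [ 21  20 318] [-64.5  52.9]
blob [ 20  20 324] [-52.7  -1.2]
blob [ 15  15 174] [-54.9 -64.5]
blob [ 14  15 162] [ 15.4 -73.3]
blob [ 20  19 290] [59.2  0. ]
t 8.0333
```

View pics/a1.png

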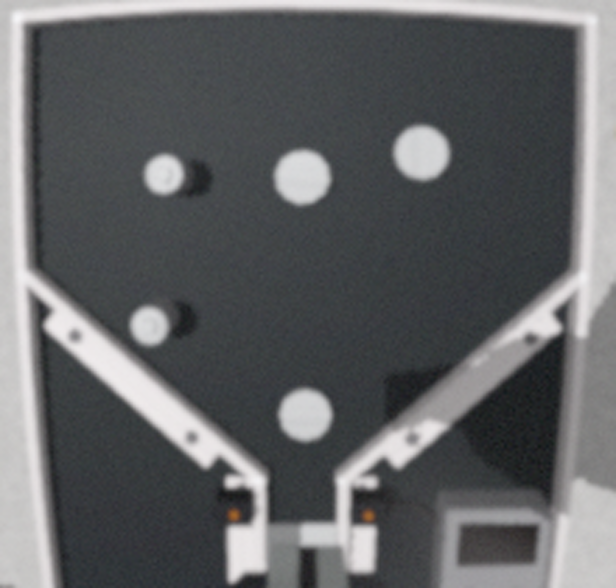

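Coin A is now at crop (305,415), which is tray (59,0), dead ahead of the gate; the others have not moved. Next I push it straight through.

Run:
```python
from h import *
push((.0592,0),(.132,0)); look("a2")
im=manip.read_camera("scene")
```

```text
t 10.625 F [-0.7  0.3  0.1] tip [[ 1.082e+02 -1.000e-01]] 0.05350896365787815
blob [ 20  20 317] [-64.5  52.9]
blob [ 14  15 171] [-55.  -64.3]
blob [ 21  20 328] [-52.6  -1.2]
blob [ 15  14 160] [ 15.7 -73.1]
t 12.2583
```

View pics/a2.png

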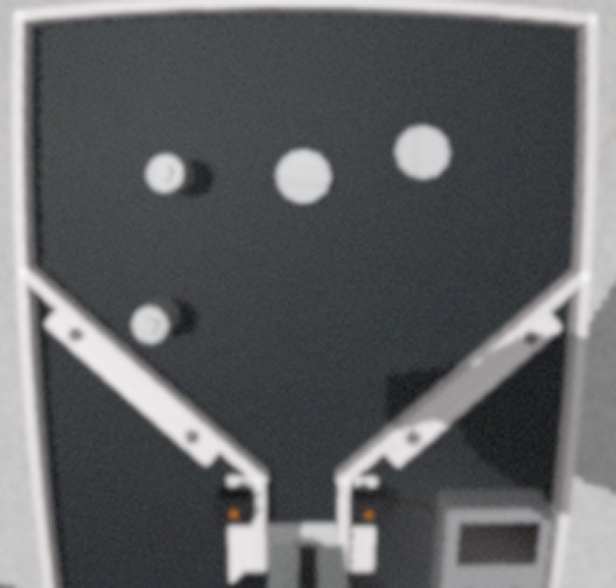

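The gate channel is empty as far as the fingers let me see. I'll look into the slot from further ahead before continuing.

```bash
cat >> h.py <<'E'
def slotlook(name):
    manip.move_ptp(w((.15,0),.28),quat(p[2])); manip.dwell(.1)
    s=manip.state(); im=manip.read_camera("wrist")
    u=wproj(s["eef_pos"],s["orientation"],w((.135,0),.03)[None])[0].astype(int); print(u,s["time_s"])
    y,x=max(u[1]-70,0),max(u[0]-70,0); c=im[y:y+130,x:x+140]
    cv2.imwrite(f"pics/{name}.png",cv2.resize(c[:,:,::-1],None,fx=4,fy=4,interpolation=cv2.INTER_CUBIC))
E
python3 - <<'E'
from h import *
slotlook("s1")
E
```

```text
[254 148] 13.0167
```

View pics/s1.png

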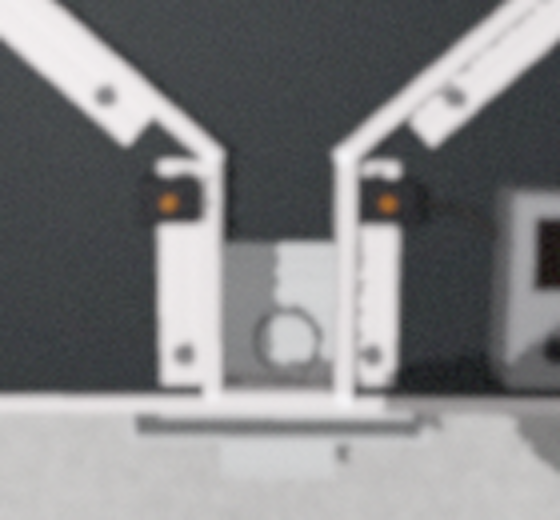

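Coin A lies in the pan, seen through the slot at (290,335). Same procedure for coins C and B.

Run:
```python
from h import *
push((-.0526,-.0012),(.06,0)); look("c1")
```

```text
t 16.4083 F [0.5 0.5 0.5] tip [[36.3 -0.3]] 0.053524011059625246
blob [ 20  20 317] [-64.6  52.9]
blob [ 14  15 170] [-54.9 -64.3]
blob [ 14  15 164] [ 15.7 -73. ]
blob [ 19  19 291] [58.4  0.2]
t 18.0
```

Run:
```python
from h import *
push((.0584,.0002),(.132,0)); push((-.0645,.0529),(.06,0)); look("b1")
```

```text
t 20.6 F [-0.7 -0.6  0.2] tip [[108.2  -0. ]] 0.05349346998886436
t 24.5583 F [ 0.2  0.1 -0.5] tip [[38.3  9.2]] 0.053526983000011186
blob [ 15  15 175] [-54.9 -64.4]
blob [ 15  15 164] [ 15.6 -73.1]
blob [ 19  19 291] [58.5  0.5]
t 26.15
```

Run:
```python
from h import *
slotlook("s2")
```

```text
[254 148] 26.8583
```

View pics/s2.png

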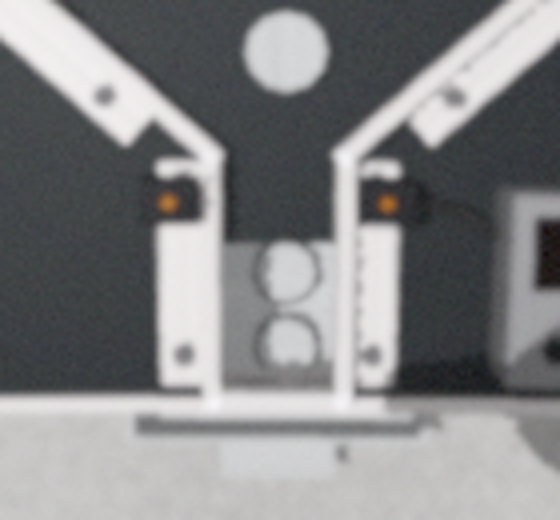

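Two coins lie in the pan, at (287,270) and (290,340). Coin B is centred ahead of the gate at (286,52), and the gate is clear.

Run:
```python
from h import *
push((.0585,.0005),(.132,0)); look("b2"); slotlook("s3")
```

```text
t 29.5167 F [0.1 0.1 0.3] tip [[1.082e+02 1.000e-01]] 0.0535050710369848
blob [ 15  15 172] [-55.  -64.4]
blob [ 15  14 162] [ 15.8 -73.2]
t 31.15
[254 148] 31.8583
```

View pics/s3.png

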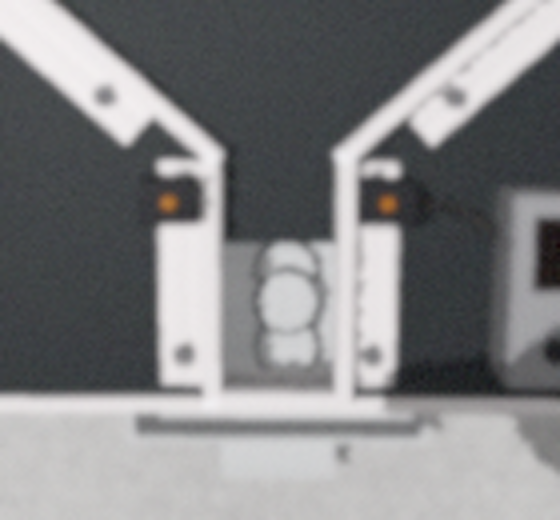

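All three coins are in the pan, the third at (288,300) on top of the other two. The standing cells have not moved.

```bash
python3 -c "
from plant import manip
print(manip.sign_off())"
```

```text
the job is handed in; nothing more can be done
None
```

All three coin cells went through the gate one at a time and are lying in the catch pan, both standing cells are still upright where they were, and I handed the job in at about 32 s of the 72 s limit.

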